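# Couple a hitch head to its ball and latch it

## Task

Couple the red hitch head to the steel ball of the blue stand: pick it up by its cup with the latch lever still raised, lower the cup gently onto the ball with the drawbar lying in the saddle, and press it down on the ball with 10 to 15 N for about half a second to seat it. Then let go of the cup, press the latch lever down until it is fully home, and leave everything coupled and untouched. The stand's ball height is set differently each time, so find it by feel: never drop the head, press it on the stand with more than 20 N, or push on the lever with more than 20 N, and do not disturb the things lying around.

Things in the scene. Friction and masses are not known exactly. Their poses are not given: they have to be found in the camera images.
- coupler_grip (a point): Grip point of the loose red coupler head: on the axis of its round cup, 27 mm above the underside, midway between two flat cheeks 56 mm apart (outside) and 38 mm long. z up, x forward out of the head's front, y across the cheeks: grip along y, from above. With the cup home on the ball this point is 7 mm above the ball's centre.
- coupler: The same head, 0.36 to 0.6 kg; origin on the cup's axis at the underside, same axes. Cup 48 mm high, open below, bore about 43 mm wide and 40 mm deep. Behind it (-x) a drawbar stub, 30 mm wide, 32 mm high, reaching 152 mm back from the cup's axis. Undersides level. Starts flat on the table, drawbar towards the robot.
- lever_paddle (a point): Top of the black paddle (40 x 26 x 9 mm) of the latch lever, 90 mm from the hinge and 5.5 mm above the lever's middle line; x along the lever to the hinge, z normal to the paddle. The hinge lies 38 mm behind the cup's axis, 42 mm above the head's underside, along the head's y; the lever reaches 114 mm back from it, over the drawbar.
- latch_lever (a joint): Lever angle, rad. 0: closed against its stop, flat along the drawbar; starts raised at 0.6 to 0.8 (upper stop 0.9). Stays where left: 0.35 N m of hinge friction, about 4 N down on the paddle moves it. Closing swings a jaw under the ball; if the cup is not down on the ball the jaw strikes it and the lever cannot close.
- hitch_stand: Blue fixed stand, base plate 210 x 100 x 8 mm. Origin on the table right below the centre of its 40 mm steel ball; z up, x forward. Rigid. The clamped post that carries ball and saddle is set to an unreported height: ball top 126 to 158 mm above the table, so a seated head's underside is 86 to 118 mm above the table.
- stand_rear (a point): Point on the table right below the middle of the stand's saddle, 112 mm behind the ball (stand's -x). The saddle takes the drawbar: 34 mm long, 35 mm between its upright cheeks, which flare out at the top; floor 1 mm below, rims 22 mm above the underside of a seated head. It rises and falls with the ball.
- bearing: Bystander: steel ball bearing lying flat, 47 mm wide, 14 mm high; origin under its centre. Leave alone.
- piston1: Bystander: grey steel piston standing upright, 56 mm wide, 92 mm high; origin under its centre. Leave alone.
- tin: Bystander: green tin with a grey lid, 68 mm wide, 56 mm high; origin under its centre. Leave alone.
There are look-alikes about, which are no part of the job. Of the things that look like the hitch_stand, the larger one is meant.

How it is judged (in metres and radians):
On the way, in this order (a step that is already met when the one before it is completed fails the run):
1. the cup sits over the ball, lever still raised, and the hand presses it down on the stand with at least 8 N (horizontal distance between coupler_grip and hitch_stand below 0.005 m and z of coupler_grip in the frame of hitch_stand below 0.149 m and angle between the x axis of coupler_grip and the x axis of hitch_stand, either way round below 0.08 rad and angle between coupler_grip's own z axis and vertical below 0.06 rad and contact force between coupler and hitch_stand above 8 N and contact force between the fingers and coupler above 2 N and value of joint latch_lever above 0.4 rad), for 0.2 s.
2. the lever is pressed fully down with the head still in place (horizontal distance between coupler_grip and hitch_stand below 0.005 m and z of coupler_grip in the frame of hitch_stand below 0.149 m and angle between the x axis of coupler_grip and the x axis of hitch_stand, either way round below 0.08 rad and angle between coupler_grip's own z axis and vertical below 0.06 rad and value of joint latch_lever below 0.06 rad), for 0.2 s.
At the end, for the whole second after the job is handed in: the head sits on the ball, cup axis within 5 mm of the ball's, drawbar in the saddle (within 0.08 rad of the stand's axis), level within 0.06 rad and at seated height, its weight on the stand; the lever closed to within 0.06 rad of its stop, the head at rest (all of step 2 and contact force between coupler and hitch_stand above 1.5 N and linear speed of coupler below 0.02 m/s); the robot touches nothing.
It fails at once if the head is pressed or knocked on the stand with more than 30 N while its lever is still raised (contact force between coupler and hitch_stand above 30 N and value of joint latch_lever above 0.5 rad).
It fails at once if the lever is pushed with more than 30 N (contact force between the fingers and coupler above 30 N and value of joint latch_lever below 0.5 rad).
It fails at once if the head is dropped (contact force between the fingers and coupler below 0.3 N and linear speed of coupler above 0.2 m/s).
It fails at once if one of the things around (bearing, piston, grease tin) is shifted by more than 20 mm (distance of any of bearing, piston1, tin from where it was at the start of the episode above 0.02 m).
It also fails if it takes over 72 s, if anything falls off the work surface, if the arm or the gripper's body presses on something with over 40 N, if the wrist force passes 120 N, or if a joint passes its speed limit or range.

## Robot

A 7-joint arm with a two-finger parallel gripper is mounted at the origin on a cart in front of the work surface, level with it; the furniture and walls round the work are solid. World frame = base frame: x ahead of the robot, y to its left, z up, the work surface at z = 0. Lengths are in mm, angles in rad, forces in N, time in s.
With the tool pointing down it reaches from about 400 to 875 mm from the base axis. Payload 4.4 kg.
Tool frame: the origin (TCP) lies at the very end of the fingers, on their centre line; the grasp point (between the pads) lies 19 mm behind it; z points along the fingers, y is the line along which they close (so a half turn about z gives the same grasp; the last joint's range is limited). The gripper opens to 85 mm and grips with 20 to 120 N. Pads are 22 mm wide; open, the fingers measure 114 mm over their backs; the gripper's body (76 mm by 85 mm) begins 54 mm behind the grasp point. The pads swing forward as they close: fully open they stand 13 mm farther back than shut.
Start: joints at [1.225, 0.628, 0.038, 1.517, -0.027, 0.996, -0.02], TCP at [179.534, -624.728, 231.313] pointing down, gripper open.
Joint ranges: [-3.06, 3.06], [-0.37, 2.12], [-1.25, 1.32], [0.18, 2.47], [-1.1, 4.24], [0.23, 1.98], [-2.94, 2.94]. Speed limits (rad/s): [2.57, 2.57, 3.14, 3.14, 3.14, 3.14, 3.14].

## Interface

Orientations are given as [roll, pitch, yaw] about the fixed x, y, z axes, in that order (R = Rz(yaw) Ry(pitch) Rx(roll)).
In Python, from cell import read_state, get_image, camera_info, finish_job gives the robot as it stands.
- The arm moves only by the tool play_rows, never from a script. Its argument "deltas" is one flat list of numbers, 7 for each row, row after row: the shift along the tool's x, y, z in mm, then the turn, a rotation vector about the tool's x, y, z in rad, then the opening, from 0 (shut) to 1 (fully open). In form: [dx, dy, dz, ax, ay, az, grip, dx, dy, dz, ax, ay, az, grip, ...]. A call has 1 to 10 rows; each row is the pose to reach, as a shift and turn from the pose commanded when the call began, along the tool's axes at that moment; what a row does not reach only later rows make up. A row lasts 1/8 s, in which the tool goes at most 62.5 mm and 10.7 degrees, less where a joint would pass 70% of its speed; a pose out of reach is approached as far as the arm can. A call with a gripper value outside its range is refused whole. The fingers move at their own pace and stop on an object; the grip force is fixed at half the most. Time passes only in rows, so rows that repeat a pose let the fingers close. It gives the time, the measured TCP pose, the force, the opening and the grip force at its end, in the units of the state.
- read_state(): the state, without advancing time (a new reading comes with each control period).
- get_image(name): name is "scene" or "side" or "wrist"; returns the picture (384x512x3 uint8, red, green, blue); there is no depth.
- camera_info(name): a dict with "fx", "fy", "cx", "cy" (pixels), "distortion" ([k1, k2, p1, p2, k3] as OpenCV has them; the pictures are not rectified), "T" (4x4, takes a point from camera to world coordinates). Camera axes: x right, y down, z forward; pixel columns grow to the right and rows downward; lengths in mm; the calibration is good to about 2 mm. A picture is of the moment at which its call begins: read the wrist's pose just before it. camera_info takes no time and is no camera call; for the wrist camera it gives the pose at the moment of the call.
- finish_job(): hands the job in; it is judged then, once.
The state is a dict: "clock": time; "qpos": joint angles; "qd": joint speeds; "tau": joint torques, N m; "eef_pos": TCP position; "tool_rot": TCP orientation; "force": force on the tool from outside, world axes, zero at the start; "torque": the same for the moment, N m; "width": finger opening in mm; "gripper_force": force on a finger pad.
Only numpy, scipy, OpenCV 4.12 (cv2) and the standard library are available. Lean on these libraries where they do the work, as an engineer would, in place of code of your own. Each camera call takes 0.05 s, during which the arm holds its last target. There are 200 camera calls.

## Working session

There is one attempt and no reset: what is moved stays moved. The work goes in short steps, Python scripts to look and compute and a tool call to move; the robot and the scene stay as the last step left them, time stands still between calls to the robot, and variables do not carry over. Pictures are saved under pics/ and viewed, at most 10 in all, crops included, and the job is handed in when it is done.

Besides the shell and the picture viewer there is one more tool, called in YAML: its name, and indented under it one key for each argument. play_rows: Moves the arm, as the interface text tells. Its arguments: {"type":"object","properties":{"deltas":{"type":"array"}},"required":["deltas"]}

```bash
mkdir -p pics; ls; cat > h.py <<'E'
import numpy as np, cv2
from cell import *
def grab(n):
    ci=camera_info(n); im=get_image(n); return im,ci
def K(ci): return np.array([[ci['fx'],0,ci['cx']],[0,ci['fy'],ci['cy']],[0,0,1.]])
def ray(ci,uv):
    p=cv2.undistortPoints(np.array([[uv]],float),K(ci),np.array(ci['distortion'],float))[0,0]
    T=np.array(ci['T']); d=T[:3,:3]@[p[0],p[1],1]; return T[:3,3],d/np.linalg.norm(d)
def onz(ci,uv,z):
    o,d=ray(ci,uv); return o+d*(z-o[2])/d[2]
def tri(rs):
    A=sum(np.eye(3)-np.outer(d,d) for o,d in rs); b=sum((np.eye(3)-np.outer(d,d))@o for o,d in rs); x=np.linalg.solve(A,b)
    return x,[np.linalg.norm(np.cross(x-o,d)) for o,d in rs]
def proj(ci,X):
    T=np.array(ci['T']); Ti=np.linalg.inv(T); r=cv2.Rodrigues(Ti[:3,:3])[0]
    return cv2.projectPoints(np.array(X,float).reshape(-1,1,3),r,Ti[:3,3],K(ci),np.array(ci['distortion'],float))[0][:,0]
def save(n,im): cv2.imwrite('pics/'+n+'.png',im[:,:,::-1])
E
python3 - <<'E'
from h import *
print(read_state())
for n in ['scene','side']:
    im,ci=grab(n); save(n+'0',im); np.save(n+'0.npy',im); print(n,np.round(ci['T'],3).tolist(),ci['fx'])
E
```

```text
pics
{'clock': 0.0, 'qpos': array([ 1.2251895 ,  0.62932238,  0.03844072,  1.51835008, -0.02701415,
        0.99626599, -0.02002989]), 'qd': array([ 0.00031113, -0.00066248,  0.00189467, -0.00039103, -0.00010905,
        0.00043326, -0.00052955]), 'tau': array([ 8.19402194e-04, -5.63412631e+01,  1.22652624e+00, -1.93446243e+01,
        1.09663967e-02,  1.05085579e-02,  1.92891143e-06]), 'eef_pos': array([ 179.37764677, -624.13288333,  230.41016056]), 'tool_rot': array([-3.13976467e+00,  9.79111697e-06,  2.79770645e-01]), 'force': array([0.22527801, 0.59435919, 0.35371968]), 'torque': array([ 0.03401401, -0.01479175, -0.04285504]), 'gripper_force': 0.0, 'width': 85.46098544348821}
scene [[0.679, -0.444, 0.584, 91.718], [-0.734, -0.432, 0.525, -460.001], [0.019, -0.785, -0.619, 585.616], [0.0, 0.0, 0.0, 1.0]] 378.56354207081847
side [[-0.999, 0.033, -0.027, 613.424], [0.04, 0.51, -0.859, 840.211], [-0.014, -0.86, -0.511, 577.909], [0.0, 0.0, 0.0, 1.0]] 431.93699215115487
```

View pics/scene0.png

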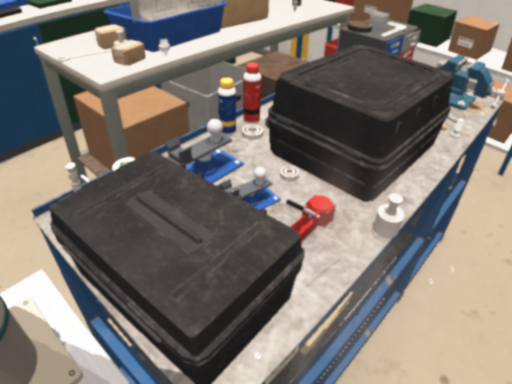

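View pics/side0.png

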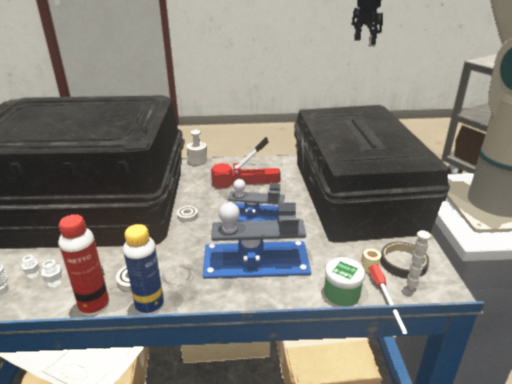

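Side view: red head at (245,176) with lever up to (265,140). There are two stands: a larger one in front (ball (229,218), base 204–310 px) and a smaller one behind (ball (240,187)). Piston at (197,150), tin at (344,282), bearing at (187,213), plus two tall black cases and two bottles. The scene view shows the larger stand's ball at (215,127), the smaller one's at (260,174) and the red cup at (320,208). I'll confirm this in one crop and measure.

```bash
python3 - <<'E'
from h import *
a=np.load('side0.npy');b=np.load('scene0.npy');cs=camera_info('side');cc=camera_info('scene')
A=cv2.resize(a[125:285,180:320],None,fx=3.4,fy=3.4,interpolation=cv2.INTER_CUBIC)[:, :400+76]
B=cv2.resize(b[110:250,155:345],None,fx=2.0,fy=2.0,interpolation=cv2.INTER_CUBIC)
C=np.zeros((544,800,3),np.uint8);A=cv2.resize(a[125:285,185:315],(440,544));C[:,:440]=A;B=cv2.resize(B,(360,266));C[:266,440:]=B
save('crop1',C)
for n,p,q in [('big',(229,217),(215,127)),('small',(240,186),(260,174))]:
    print(n,tri([ray(cs,p),ray(cc,q)]))
# red masks
for im,ci,n in[(a,cs,'side'),(b,cc,'scene')]:
    h=cv2.cvtColor(im,cv2.COLOR_RGB2HSV);
    for nm,m in [('red',((h[...,0]<8)|(h[...,0]>172))&(h[...,1]>150)&(h[...,2]>80)),('blue',(abs(h[...,0].astype(int)-110)<12)&(h[...,1]>150)&(h[...,2]>80))]:
        k,l,s,c=cv2.connectedComponentsWithStats(m.astype(np.uint8))
        for i in range(1,k):
            if s[i,4]>80: print(n,nm,s[i],c[i].round(1))
E
```

```text
big (array([634.09954492, 167.47071652, 112.07657639]), [np.float64(2.8981111083297164), np.float64(2.8981111083298723)])
small (array([609.15997697,  -9.61994894,  72.78254829]), [np.float64(1.2138312103118878), np.float64(1.2138312103117155)])
side red [212 164  23  13 211] [222.  170.1]
side red [238 169  41  10 252] [260.  172.5]
side red [ 59 214  26  23 447] [ 72.1 225.7]
side red [  63  243   40   52 1116] [ 84.5 271.9]
side red [ 78 292  30  21 294] [ 93.3 304. ]
side blue [219 268  60   7 200] [247.1 271.3]
side blue [  0 337  28  14 148] [ 11.  344.5]
scene red [326  40  11  15 123] [330.7  46.9]
scene red [246  63  13   9 102] [252.3  67. ]
scene red [244  81  17  29 430] [251.7  95.4]
scene red [245 113  14   8  88] [251.4 117. ]
scene red [306 196  28  18 323] [319.7 204.3]
scene red [292 213  23  27 300] [303.9 225.3]
scene blue [  0   0  27   9 152] [11.4  2.8]
scene blue [ 104    3  121   47 2552] [167.5  25.1]
scene blue [222 100  10  16  93] [227.4 106.6]
scene blue [198 152  44  30 601] [218.2 166.5]
scene blue [246 188  29  21 314] [261.3 198.7]
```

View pics/crop1.png

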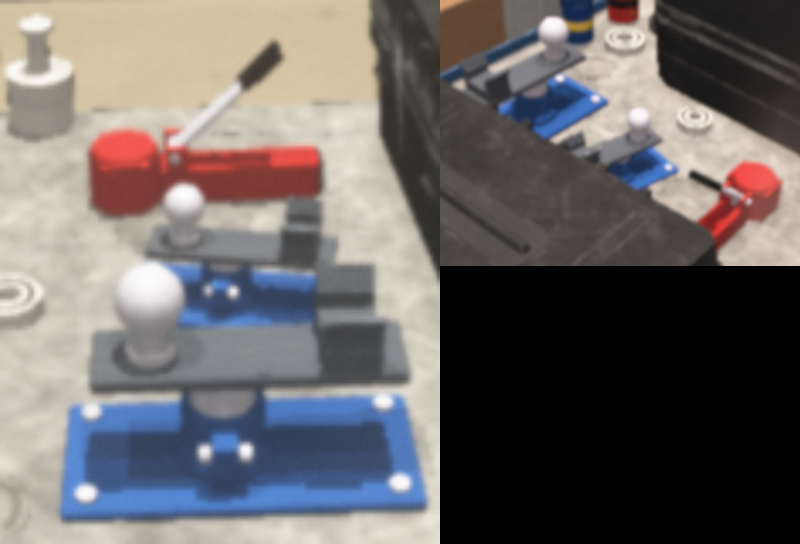

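Two stands: large at side (229,218), small at side (240,187). The larger one in front is meant: its ball top is at about 132 mm, inside 126–158, while the small one's is about 87. The head is the only red one, with its lever raised. Next I measure the cases' tops and the head for a safe path.

```bash
python3 - <<'E'
from h import *
cs=camera_info('side');cc=camera_info('scene')
print('nearcase',tri([ray(cs,(299,110)),ray(cc,(300,252))]))
print('farcase',tri([ray(cs,(170,97)),ray(cc,(372,152))]))
print('cuptop',tri([ray(cs,(221,166)),ray(cc,(321,203))]))
f=lambda x,y:(185+x*130/440,125+y*160/544)
print('barend', onz(cs,f(320,150),32), 'leverTip',onz(cs,f(270,45),110))
print('levtip tri',tri([ray(cs,f(280,48)),ray(cc,(155+(692-440)*190/360,110+175*140/266))]))
print('base corners',[onz(cs,f(*p),8).round(0) for p in [(75,407),(395,397),(422,500),(65,510)]])
w=camera_info('wrist');s=read_state();print(s['eef_pos'],s['tool_rot'],np.round(w['T'],3))
E
```

```text
nearcase (array([ 435.43093274, -256.07620693,  152.24053558]), [np.float64(7.694141534921913), np.float64(7.694141534921775)])
farcase (array([ 756.87421734, -210.10734661,  190.02045203]), [np.float64(33.358668298196754), np.float64(33.35866829819685)])
cuptop (array([ 653.74394114, -153.04653006,   47.41645413]), [np.float64(1.8997154226610422), np.float64(1.8997154226608606)])
barend [ 501.79419513 -156.96499636   32.        ] leverTip [ 539.23431582 -183.69751225  110.        ]
levtip tri (array([ 533.44927324, -149.38420917,  122.32350688]), [np.float64(1.0218804859704333), np.float64(1.0218804859704056)])
base corners [array([682., 120.,   8.]), array([482., 121.,   8.]), array([480., 215.,   8.]), array([683., 212.,   8.])]
[ 179.35653908 -624.14688025  230.45911302] [-3.13979427e+00  4.54479237e-05  2.79784590e-01] [[ 2.77000e-01 -9.27000e-01 -2.55000e-01  2.43449e+02]
 [-9.61000e-01 -2.67000e-01 -7.20000e-02 -6.05074e+02]
 [-1.00000e-03  2.65000e-01 -9.64000e-01  3.74238e+02]
 [ 0.00000e+00  0.00000e+00  0.00000e+00  1.00000e+00]]
```

play_rows:
  deltas: [0, 0, -60, 0, 0, 0, 1, 40, -23, -90, 0, 0, 0.03, 1, 97, -55, -90, 0, 0, 0.06, 1, 154, -87, -90, 0, 0, 0.09, 1, 211, -120, -90, 0, 0, 0.12, 1, 268, -152, -90, 0, 0, 0.15, 1, 325, -184, -90, 0, 0, 0.18, 1, 382, -217, -90, 0, 0, 0.21, 1, 439, -249, -90, 0, 0, 0.24, 1, 496, -281, -90, 0, 0, 0.26, 1]

```text
clock: 1.35
eef_pos: [562.8, -233.2, 321.0]
tool_rot: [3.142, 0.001, 0.019]
force: [0.6, -0.5, 0.0]
width: 85.6
gripper_force: 0.0
```

play_rows:
  deltas: [40, -20, 0, 0, 0, 0, 1, 86, -23, 0, 0, 0, 0, 1, 86, -23, 0, 0, 0, 0, 1]

```text
clock: 1.72
eef_pos: [649.8, -207.6, 319.2]
tool_rot: [-3.14, 0.001, 0.024]
force: [-1.2, 0.5, -0.4]
width: 85.3
gripper_force: 0.0
```

```bash
python3 - <<'E'
from h import *
cs=camera_info('side')
print('far case base',onz(cs,(168,243),0),onz(cs,(183,150),0))
s=read_state();print(s['clock'],s['eef_pos'],s['tool_rot'],s['force'])
im,ci=grab('wrist'); save('w1',im); np.save('w1.npy',im); np.save('w1T.npy',ci['T'])
E
```

```text
far case base [767.02014882  98.91603657   0.        ] [ 776.72644658 -356.23199512    0.        ]
1.725 [ 649.76553183 -207.59868254  319.23199079] [-3.13984499e+00  7.27917283e-04  2.36907238e-02] [-1.16819828  0.45473323 -0.35667638]
```

View pics/w1.png

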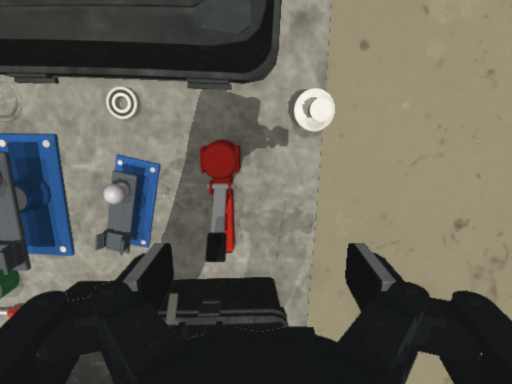

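Wrist view: red cup at (221,158), drawbar running down to (232,250), lever paddle at (216,247), piston at (315,110). The small stand is at (125,200) and the large stand is at the left edge. Now I move over the head for a second view.

```bash
cat >> h.py <<'E'
def red(im):
    h=cv2.cvtColor(im,cv2.COLOR_RGB2HSV); m=(((h[...,0]<8)|(h[...,0]>172))&(h[...,1]>150)&(h[...,2]>60)).astype(np.uint8)
    k,l,s,c=cv2.connectedComponentsWithStats(m); return l,s,c
E
python3 - <<'E'
from h import *
im=np.load('w1.npy');ci=camera_info('wrist')
l,s,c=red(im)
for i in range(1,len(s)):
    if s[i,4]>30: print(s[i],c[i].round(1))
for p in [(221,158),(201,158),(241,158),(221,139)]: print(p,onz(ci,p,48).round(1))
print('bar end',onz(ci,(234,251),32), 'paddle',onz(ci,(216,247),100))
E
```

```text
[ 200  140   40  112 1892] [222.2 176.4]
[  8 307  13  11  73] [ 12.7 311.1]
(221, 158) [ 657.2 -153.7   48. ]
(201, 158) [ 656.6 -125.2   48. ]
(241, 158) [ 657.8 -182.3   48. ]
(221, 139) [ 683.9 -154.    48. ]
bar end [ 504.90818273 -170.76079141   32.        ] paddle [ 543.34709737 -152.0264282   100.        ]
```

play_rows:
  deltas: [0, -30, 40, 0, 0, 0, 1, 5, -53, 90, 0, 0, 0, 1, 5, -53, 90, 0, 0, 0, 1, 5, -53, 90, 0, 0, 0, 1]

```text
clock: 2.28
eef_pos: [651.5, -159.4, 233.4]
tool_rot: [3.139, -0.002, 0.018]
force: [1.1, -0.8, 1.1]
width: 85.0
gripper_force: 0.0
```

```bash
python3 - <<'E'
from h import *
s=read_state();print(s['clock'],s['eef_pos'],s['tool_rot'],s['force'])
im,ci=grab('wrist'); save('w2',im); np.save('w2.npy',im); np.save('w2T.npy',ci['T'])
l,s,c=red(im)
for i in range(1,len(s)):
    if s[i,4]>30: print(s[i],c[i].round(1))
E
```

```text
2.275 [ 651.51524261 -159.44987977  233.35562677] [ 3.13925727e+00 -2.01094554e-03  1.78158906e-02] [ 1.09216958 -0.76143267  1.08865214]
[ 226  147   48  124 2458] [250.7 182.2]
```

View pics/w2.png

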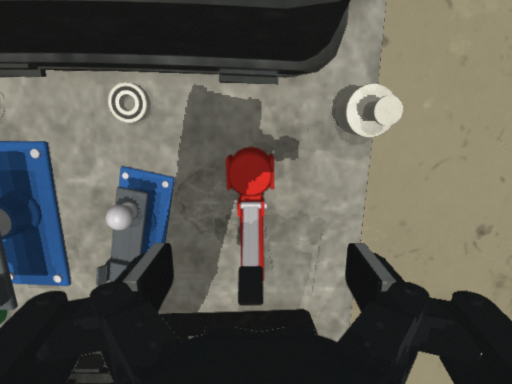

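```bash
python3 - <<'E'
from h import *
im=np.load('w2.npy');ci=camera_info('wrist');ci['T']=np.load('w2T.npy')
c1=dict(ci);c1['T']=np.load('w1T.npy')
print(tri([ray(c1,(220.7,158.5)),ray(ci,(250,171.5))]))
m,_,_=red(im); 
for v in range(147,272,6):
    u=np.where(m[v,200:300]>0)[0]
    if len(u): print(v,u[0]+200,u[-1]+200,len(u))
for p in [(226,171),(274,171),(250,147),(250,196),(250.0,171.5)]: print(onz(ci,p,48).round(1))
E
```

```text
(array([ 655.05264433, -148.25359549,   23.69993157]), [np.float64(0.41790398154403025), np.float64(0.41790398154413744)])
147 249 251 3
153 236 265 30
159 226 273 48
165 226 273 48
171 226 273 48
177 227 273 47
183 227 273 47
189 228 265 34
195 240 262 23
201 238 263 11
207 238 263 4
213 238 263 10
219 240 262 7
225 240 262 6
231 240 262 6
237 241 262 5
243 241 262 5
249 259 262 4
255 259 262 4
261 259 263 5
267 261 262 2
[ 659.1 -121.3   48. ]
[ 660.1 -176.1   48. ]
[ 686.7 -148.4   48. ]
[ 630.1 -149.    48. ]
[ 659.  -148.7   48. ]
```

play_rows:
  deltas: [4, -10, 0, 0, 0, -0.017, 1, 4, -10, 0, 0, 0, -0.017, 1, 4, -10, 0, 0, 0, -0.017, 1, 4, -10, 0, 0, 0, -0.017, 1]

```text
clock: 2.82
eef_pos: [655.1, -147.2, 231.5]
tool_rot: [3.141, -0.0, 0.036]
force: [0.9, 0.0, 0.7]
width: 85.4
gripper_force: 0.0
```

```bash
python3 - <<'E'
from h import *
s=read_state();print(s['clock'],s['eef_pos'],s['tool_rot'],s['qd'].max())
im,ci=grab('wrist'); save('w3',im); np.save('w3.npy',im); np.save('w3T.npy',ci['T'])
print(proj(ci,[s['eef_pos']]))
m,_,_=red(im); ys=np.where(m[:, 200:320].any(1))[0];print(ys[0])
for v in range(ys[0],270,5):
    u=np.where(m[v,200:320]>0)[0]
    if len(u): print(v,u[0]+200,u[-1]+200,len(u),onz(ci,((u[0]+u[-1])/2+200.,v),48 if v<195 else 32).round(1))
# ball of big stand in side camera
a=np.load('side0.npy');h=cv2.cvtColor(a,cv2.COLOR_RGB2HSV)[195:240,205:255]; bm=((h[...,1]<60)&(h[...,2]>150)).astype(np.uint8)
for y in range(45): print(''.join('#' if v else '.' for v in bm[y])) if y%2==0 else 0
E
```

```text
2.825 [ 655.05283318 -147.19142699  231.47990932] [ 3.14126833e+00 -7.21352693e-05  3.64713455e-02] 0.003066307612355714
[[260.33049091 246.62027916]]
150
150 258 262 5 [ 687.  -146.4   48. ]
155 247 274 28 [ 681.4 -147.2   48. ]
160 238 283 46 [ 675.8 -147.4   48. ]
165 237 284 48 [ 670.2 -147.6   48. ]
170 237 284 48 [ 664.5 -147.9   48. ]
175 237 284 48 [ 658.7 -148.1   48. ]
180 237 284 48 [ 652.9 -148.3   48. ]
185 237 283 47 [ 647. -148.   48.]
190 237 283 43 [ 641.1 -148.2   48. ]
195 248 272 25 [ 630.9 -148.6   32. ]
200 249 271 23 [ 624.6 -148.9   32. ]
205 248 273 6 [ 618.3 -149.7   32. ]
210 248 273 4 [ 611.8 -150.    32. ]
215 248 273 10 [ 605.3 -150.2   32. ]
220 249 271 6 [ 598.7 -149.8   32. ]
225 249 271 6 [ 592.1 -150.1   32. ]
230 249 271 6 [ 585.4 -150.3   32. ]
235 249 271 6 [ 578.6 -150.6   32. ]
240 249 271 6 [ 571.8 -150.8   32. ]
245 249 271 6 [ 564.9 -151.1   32. ]
250 249 271 6 [ 557.9 -151.4   32. ]
255 250 271 5 [ 550.9 -152.3   32. ]
260 250 271 5 [ 543.7 -152.6   32. ]
265 249 270 4 [ 536.5 -151.5   32. ]
#########################........##..............
[... 423 characters left out ...]
#####################................
#################################.................
##############################....................
################..................................
#################...........................######
########..........................................
########..........................................
#######...........................................
#######............#..............................
#######...........................................
#######...........................................
#######...........................................
#######...........................................
#######...........................................
```

play_rows:
  deltas: [3, 1, 50, 0, 0, 0, 1, 3, 1, 100, 0, 0, 0, 1, 3, 1, 145, 0, 0, 0, 1, 3, 1, 180, 0, 0, 0, 1, 3, 1, 200, 0, 0, 0, 1, 3, 1, 212, 0, 0, 0, 1, 3, 1, 220, 0, 0, 0, 1, 3, 1, 220, 0, 0, 0, 1]

```text
clock: 3.88
eef_pos: [658.4, -147.8, 11.7]
tool_rot: [3.141, -0.001, 0.037]
force: [-0.0, 0.2, 0.9]
width: 85.3
gripper_force: 0.0
```

play_rows:
  deltas: [0, 0, 0, 0, 0, 0, 0.6, 0, 0, 0, 0, 0, 0, 0.4, 0, 0, 0, 0, 0, 0, 0.2, 0, 0, 0, 0, 0, 0, 0, 0, 0, 0, 0, 0, 0, 0, 0, 0, 0, 0, 0, 0, 0]

```text
clock: 4.62
eef_pos: [659.1, -148.1, 12.7]
tool_rot: [3.141, -0.002, 0.037]
force: [-0.8, 0.1, 7.0]
width: 55.3
gripper_force: 65.7
```

play_rows:
  deltas: [0, 0, -5, 0, 0, 0, 0, 0, 0, -15, 0, 0, 0, 0, 0, 0, -30, 0, 0, 0, 0, 0, 0, -60, 0, 0, 0, 0, 0, 0, -100, 0, 0, 0, 0, 0, 0, -150, 0, 0, 0, 0, 0, 0, -200, 0, 0, 0, 0, 0, 0, -240, 0, 0, 0, 0, 0, 0, -250, 0, 0, 0, 0, 0, 0, -250, 0, 0, 0, 0]

```text
clock: 5.88
eef_pos: [657.7, -147.7, 261.1]
tool_rot: [-3.141, 0.0, 0.037]
force: [-0.1, -1.1, -6.6]
width: 55.1
gripper_force: 65.0
```

play_rows:
  deltas: [0, -20, 0, 0, 0, 0, 0, 0, -60, 0, 0, 0, 0, 0, 0, -110, 0, 0, 0, 0, 0, 0, -160, 0, 0, 0, 0, 0, 0, -195, 0, 0, 0, 0, 0, 0, -210, 0, 0, 0, 0, 0, 0, -210, 0, 0, 0, 0, 0, 0, -210, 0, 0, 0, 0, 0]

```text
clock: 6.88
eef_pos: [650.4, 59.3, 260.9]
tool_rot: [3.139, 0.001, 0.034]
force: [-0.1, -1.5, -4.8]
width: 55.3
gripper_force: 65.0
```

```bash
python3 - <<'E'
from h import *
s=read_state();print(s['clock'],s['eef_pos'],s['tool_rot'],s['force'],s['torque'],np.abs(s['qd']).max())
im,ci=grab('wrist'); np.save('w4.npy',im); np.save('w4T.npy',ci['T'])
a,cs=grab('side'); np.save('side1.npy',a)
C=np.hstack([cv2.resize(im,(400,300)),cv2.resize(a[100:290,170:423],(400,300))]);save('c2',C)
E
```

```text
6.875 [650.406331    59.33380627 260.864069  ] [3.13935709e+00 7.18183066e-04 3.40172005e-02] [-0.09282924 -1.51727491 -4.7550148 ] [-0.05915292 -0.20172809 -0.02502323] 0.014217847240825452
```

View pics/c2.png

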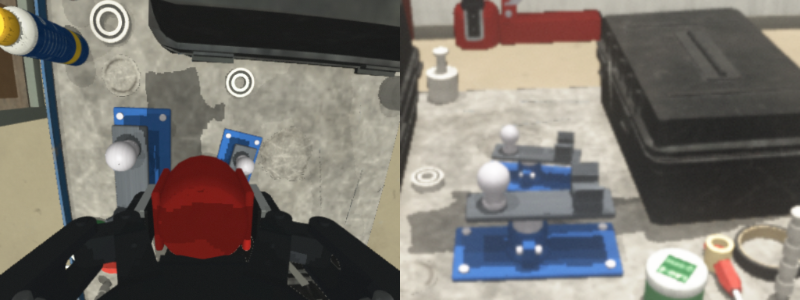

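Wrist half (left): held red cup at (203,205), target ball at (122,155) in that half, i.e. (156,198) full-size. Side half: the head hangs level at (525,25) and the ball is at (493,187). Next is a second wrist view for triangulation.

play_rows:
  deltas: [-5, -10, 15, 0, 0, 0, 0, -11, -26, 40, 0, 0, 0, 0, -11, -26, 60, 0, 0, 0, 0, -11, -26, 60, 0, 0, 0, 0, -11, -26, 60, 0, 0, 0, 0]

```text
clock: 7.6
eef_pos: [639.5, 86.5, 202.3]
tool_rot: [3.141, -0.002, 0.035]
force: [-0.4, -0.9, -4.6]
width: 54.9
gripper_force: 65.2
```

```bash
python3 - <<'E'
from h import *
s=read_state();print(s['clock'],s['eef_pos'],s['tool_rot'],s['force'],np.abs(s['qd']).max())
im,ci=grab('wrist'); np.save('w5.npy',im); np.save('w5T.npy',ci['T'])
c4=dict(ci);c4['T']=np.load('w4T.npy');cs=camera_info('side');cc=camera_info('scene')
X=np.array([634,167,115.])
rs=[]
for n,f,c,r in [('w4','w4.npy',c4,22),('w5','w5.npy',ci,27),('side','side1.npy',cs,10.5),('scene','scene0.npy',cc,9)]:
    I=np.load(f);p=proj(c,[X])[0];u,v=p.round().astype(int)
    k=6;w=int(r*2.2);roi=I[max(v-w,0):v+w,max(u-w,0):u+w];g=cv2.cvtColor(roi,cv2.COLOR_RGB2GRAY)
    G=cv2.GaussianBlur(cv2.resize(g,None,fx=k,fy=k,interpolation=cv2.INTER_CUBIC),(0,0),4)
    H=cv2.HoughCircles(G,cv2.HOUGH_GRADIENT,1,200,param1=80,param2=12,minRadius=int(r*k*.75),maxRadius=int(r*k*1.35))
    if H is None: print(n,'none',p);continue
    x,y,R=H[0,0]; q=((x+.5)/k-.5+max(u-w,0),(y+.5)/k-.5+max(v-w,0)); print(n,'pred',p.round(1),'got',np.round(q,1),R/k,'z112:',onz(c,q,112).round(1)); rs.append(ray(c,q))
    roi=cv2.cvtColor(G,cv2.COLOR_GRAY2RGB);cv2.circle(roi,(int(x),int(y)),int(R),(255,0,0),1);np.save('hc_'+n+'.npy',cv2.resize(roi,(200,200)))
print(tri(rs)); print('wrist only',tri(rs[:2])); print('w5+side',tri(rs[1:3]),'w4+side',tri([rs[0],rs[2]]))
save('hc',np.hstack([np.load('hc_%s.npy'%n) for n in ['w4','w5','side','scene']]))
print('bottle top',tri([ray(cs,(137,230)),ray(cc,(227,80))]))
E
```

```text
7.6 [639.45095757  86.4547087  202.28937221] [ 3.14121742e+00 -1.80694771e-03  3.50110988e-02] [-0.36075052 -0.92860962 -4.60861723] 0.010727820650716851
w4 none [154.81103647 197.51108948]
w5 none [162.66849825 204.62895931]
side pred [227.7 214.7] got [225.8 210.8] 10.849999 z112: [637.8 149.3 112. ]
scene pred [214.1 126.8] got [214.7 126.2] 7.9833336 z112: [640.4 172.2 112. ]
(array([635.30266071, 163.16478417, 119.50470345]), [np.float64(2.5635093174840504), np.float64(2.5635093174843226)])
wrist only (array([635.30266071, 163.16478417, 119.50470345]), [np.float64(2.5635093174840504), np.float64(2.5635093174843226)])Traceback (most recent call last):
  File "<stdin>", line 15, in <module>
IndexError: list index out of range
```

```bash
python3 - <<'E'
from h import *
c5=camera_info('wrist');c5['T']=np.load('w5T.npy');c4=dict(c5);c4['T']=np.load('w4T.npy');cs=camera_info('side')
X=np.array([634,167,115.]);out=[]
for n,f,c,w in [('w4','w4.npy',c4,36),('w5','w5.npy',c5,42),('side','side1.npy',cs,22)]:
    I=np.load(f);u,v=proj(c,[X])[0].round().astype(int);R=I[v-w:v+w,u-w:u+w]
    out.append(cv2.resize(R,(260,260),interpolation=cv2.INTER_CUBIC))
    h=cv2.cvtColor(R,cv2.COLOR_RGB2HSV);print(n,'roi',u-w,v-w)
    if n!='side':
        g=cv2.cvtColor(R,cv2.COLOR_RGB2GRAY)
        for r in range(0,2*w,4): print(r,' '.join('%3d'%x for x in g[r,::4]))
save('rois',np.hstack(out))
E
```

```text
w4 roi 119 162
0 174 166 155 153 157 161 111 105 106 104 101 102 101  95  96  62  62  52
4 169 174 151 145 144 150 114 112 115 115 113 116 117 115 117 100  71  58
8 182 173 151 138 139 143 112 110 114 115 110 113 115 112 106 109 108  59
12 188 193 171 147 139 137 131 111 102  72  69  71  61  71 106 109  99  55
16 178 177 177 163 156 146 137 110  72  72  67  71  65  61  62 108 109  55
20 176 166 167 161 151 159 138 110 125 122 110 102 110 106  63 103 109  57
24 183 170 165 162 149 150 160 176 173 168 150 130 101 105  94  61 109  86
28 172 159 148 152 146 173 198 205 204 195 183 161 138 101 103  52 109  88
32 176 162 149 156 160 204 219 222 222 214 203 183 163 125 100  53  98  93
36 169 165 153 150 197 219 229 231 237 226 216 199 178 142  95  86  96  97
40 160 158 149 155 185 223 235 236 247 240 222 206 186 148  90  94  96 104
44 174 163 160 155 171 223 235 237 240 235 223 208 186 145 104 104 107 106
48 181 164 157 158 157 207 230 232 206 227 220 200 175 122 105 104 120 107
52 190 172 156 158 164 172 210 224 224 219 205 177 139 106 107 115 121 109
56 179 169 159 167 169 169 182 145 177
[... 1417 characters left out ...]
54 156 153 207 227 234 235 240 240 140 137 129 123 113  91  56  57  63  62
56 175 159 155 155 158 192 223 231 232 233 229 198 135 127 120 107  69  57  58  70  64
60 176 160 152 156 161 168 203 224 228 227 224 218 130 119 112  97  59  58  72  71  66
64 168 160 161 165 168 167 176 199 216 217 213 206 129 108 106 116 107  68  71  71  66
68 169 165 171 172 173 180 182 176 118 158 173 177 128 113 120 119 117  69  71  70  61
72 169 174 172 172 174 173 178 178 108 111 110 115 116 113 120 120 118  70  79  79  41
76 170 171 172 168 172 176 172 163 108 111 112 115 116 112 121 119 116  91  95  85  42
80 166 165 171 166 175 185 177 157 106 110 111 114 116 114 121 119 115  96  95  44  42
side roi 206 193
```

View pics/rois.png

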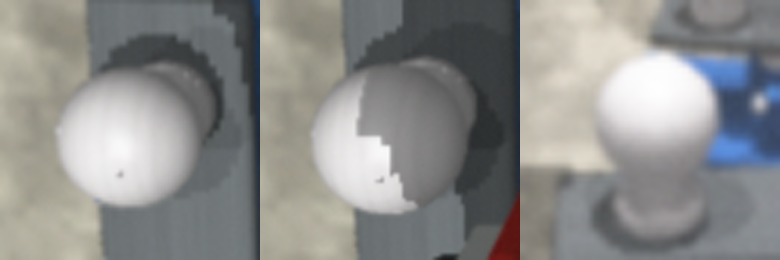

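Rois: ball circle centre at (127.5,136.5), R 70.5 in w4; (130,136), R 78 in w5; (136.5,112.5) in the side crop. In full-image pixels that is (153.8,199.3), (162.5,206.4) and (228.6,211.6).

```bash
python3 - <<'E'
from h import *
c5=camera_info('wrist');c5['T']=np.load('w5T.npy');c4=dict(c5);c4['T']=np.load('w4T.npy');cs=camera_info('side');cc=camera_info('scene')
L=[(c4,(153.8,199.3)),(c5,(162.5,206.4)),(cs,(228.6,211.6)),(cc,(214.7,126.2))]
r=[ray(*a) for a in L]
for k in [(0,1),(0,2),(1,2),(0,1,2),(0,1,2,3)]:
    x,e=tri([r[i] for i in k]);print(k,x.round(1),np.round(e,1))
for z in (105,112,120): print(z,onz(*L[0],z).round(1),onz(*L[1],z).round(1))
# ranges from radius: dist = f*20/R
for (c,p),R in zip(L[:3],(19.5,25.2,10.2)):
    o,d=r[[0,1,2][[19.5,25.2,10.2].index(R)]]; print((o+d*c['fx']*20/R).round(0))
print('bottle top',tri([ray(cs,(137,230)),ray(cc,(227,80))]))
# stand yaw from plate left edge in w4
im=np.load('w4.npy'); h=cv2.cvtColor(im,cv2.COLOR_RGB2HSV); b=((abs(h[...,0].astype(int)-110)<12)&(h[...,1]>150)&(h[...,2]>60))
print('bolts')
g=cv2.cvtColor(im,cv2.COLOR_RGB2GRAY)
m=((h[...,1]<50)&(g>190)).astype(np.uint8)
k,l,s,c=cv2.connectedComponentsWithStats(m[130:300,130:230])
for i in range(1,k):
    if 6<s[i,4]<150: q=c[i]+130; print(q.round(1),s[i,4],onz(c4,q,12).round(1))
for v in range(135,200,6):
    u=np.where(b[v,130:240])[0]; 
    if len(u): print(v,u[0]+130,u[-1]+130,onz(c4,(u[-1]+130.,v),8).round(1))
E
```

```text
(0, 1) [635.9 163.5 127. ] [0.4 0.4]
(0, 2) [632.9 165.9 121. ] [0.8 0.8]
(1, 2) [633.1 165.3 120.4] [1. 1.]
(0, 1, 2) [633.3 165.7 120.6] [0.6 0.9 1.3]
(0, 1, 2, 3) [633.2 165.2 119.4] [1.3 0.9 1.6 1.8]
105 [629.1 171.8 105. ] [629.3 170.6 105. ]
112 [631.2 169.3 112. ] [631.5 168.2 112. ]
120 [633.5 166.4 120. ] [634.  165.5 120. ]
[637. 161. 133.]
[639. 160. 136.]
[633. 139. 103.]
bottle top (array([778.61225908, 270.9248097 , 163.58351467]), [np.float64(0.991156963648305), np.float64(0.991156963648577)])
bolts
[152.6 148.5] 54 [672.7 203.1  12. ]
[133.5 274.5] 8 [481.4 244.9  12. ]
141 146 217 [684.9 117.    8. ]
147 146 217 [676.9 117.1   8. ]
153 147 217 [668.8 117.1   8. ]
159 149 217 [660.7 117.1   8. ]
165 190 217 [652.5 117.1   8. ]
171 190 217 [644.1 117.1   8. ]
177 190 217 [635.7 117.1   8. ]
183 190 217 [627.2 117.2   8. ]
189 191 217 [618.6 117.2   8. ]
195 191 217 [609.9 117.2   8. ]
```

play_rows:
  deltas: [-1, -25, 5, 0, 0, 0.01, 0, -2, -50, 10, 0, 0, 0.02, 0, -3, -70, 20, 0, 0, 0.035, 0, -3, -80, 20, 0, 0, 0.035, 0, -3, -80, 20, 0, 0, 0.035, 0, -3, -80, 20, 0, 0, 0.035, 0]

```text
clock: 8.4
eef_pos: [633.3, 165.9, 182.1]
tool_rot: [3.141, -0.001, 0.0]
force: [0.8, -0.4, -4.9]
width: 55.4
gripper_force: 65.2
```

```bash
python3 - <<'E'
from h import *
s=read_state();print(s['clock'],s['eef_pos'],s['tool_rot'],s['force'],s['torque'],np.abs(s['qd']).max())
w,ci=grab('wrist');a,cs=grab('side');b,cc=grab('scene'); np.save('w6.npy',w);np.save('side2.npy',a);np.save('scene2.npy',b)
tcp=s['eef_pos']
m,_,_=red(w);m=m>0;m[:, :120]=0;m[:,400:]=0
for v in range(200,330,10):
    u=np.where(m[v])[0]
    if len(u): print('w',v,u[0],u[-1],onz(ci,((u[0]+u[-1])/2.,v),tcp[2]+36).round(1),len(u))
ml,_,_=red(a);ml=ml>0
ys=[v for v in range(90,240) if ml[v,150:330].sum()>5]
def ony(c,uv,y):
    o,d=ray(c,uv);return o+d*(y-o[1])/d[1]
for v in ys[::3]:
    u=np.where(ml[v,150:330])[0]+150;print('s',v,u[0],u[-1],len(u),ony(cs,(u[0]-.5,v),tcp[1]).round(1))
A=cv2.resize(a[110:260,180:330],(560,560),interpolation=cv2.INTER_CUBIC);B=cv2.resize(b[60:190,150:280],(240,240),interpolation=cv2.INTER_CUBIC)
C=np.zeros((560,800,3),np.uint8);C[:,:560]=A;C[:240,560:]=B;C[250:430,560:]=cv2.resize(w,(240,180));save('c3',C)
E
```

```text
8.4 [633.3027717  165.86138237 182.11247396] [ 3.14058297e+00 -1.40377629e-03  3.26540329e-04] [ 0.82942572 -0.43055153 -4.87634335] [-0.01670364 -0.12421731 -0.00322155] 0.005133062481327969
w 200 253 266 [669.4 166.4 218.1] 14
w 210 228 290 [665.4 166.6 218.1] 63
w 220 209 310 [661.3 166.4 218.1] 102
w 230 204 315 [657.1 166.4 218.1] 112
w 240 198 320 [652.8 166.6 218.1] 123
w 250 194 324 [648.4 166.6 218.1] 131
w 260 194 324 [644.  166.6 218.1] 131
w 270 196 323 [639.4 166.4 218.1] 128
w 280 196 322 [634.8 166.6 218.1] 127
w 290 197 321 [630.  166.6 218.1] 125
w 300 198 320 [625.1 166.6 218.1] 123
w 310 199 319 [620.1 166.6 218.1] 121
w 320 202 300 [614.9 170.1 218.1] 86
s 165 234 239 6 [619.6 165.9 219.9]
s 168 216 241 9 [651.6 165.9 215.1]
s 171 215 310 53 [653.7 165.9 209.1]
s 174 215 311 73 [654.1 165.9 203. ]
s 177 215 312 80 [654.4 165.9 196.9]
s 180 216 312 79 [653.  165.9 190.6]
s 183 216 312 79 [653.3 165.9 184.4]
s 186 216 311 76 [653.6 165.9 178.1]
s 189 235 311 74 [619.5 165.9 170.4]
s 192 218 240 8 [650.7 165.9 165.2]
```

View pics/c3.png

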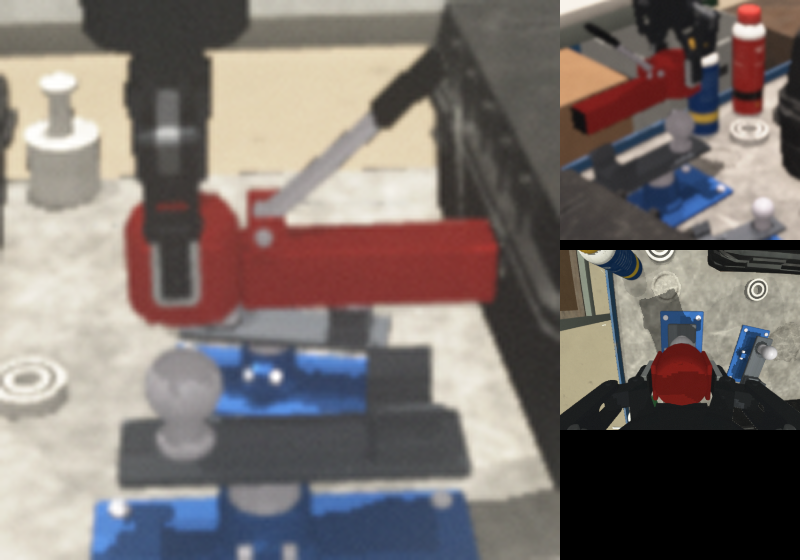

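The side crop shows the held cup spanning 126–240 (centre 183) above the ball spanning 145–222 (centre 183.5). The lever is raised and the drawbar is level over the saddle. I'll compute the relative x offset with the calibration.

```bash
python3 - <<'E'
from h import *
cs=camera_info('side');cc=camera_info('scene')
def ony(c,uv,y):
    o,d=ray(c,uv);return o+d*(y-o[1])/d[1]
k=150/560
f=lambda x,y:((x+.5)*k-.5+180,(y+.5)*k-.5+110)
for n,p in [('cupL',(126,255)),('cupR',(240,255)),('cupC',(183,255)),('ballL',(145,387)),('ballR',(222,387)),('ballC',(183.5,387)),('hinge',(264,237)),('barend',(497,260)),('bar top end',(497,221)),('bar bot end',(497,300)),('bar bot fr',(245,306)),('plateL',(120,450)),('plateR',(470,440))]: print(n,ony(cs,f(*p),166).round(1))
# edge profiles
a=np.load('side2.npy').astype(int)
for v in (176,180): print(v,a[v,205:250].tolist()[::1][:12], a[v,238:250].tolist())
v=213;print(v,a[v,210:246,2].tolist())
E
```

```text
cupL [656.5 166.  195.1]
cupR [601.8 166.  193.1]
cupC [629.2 166.  194.1]
ballL [651.3 166.  118.3]
ballR [612.5 166.  116.6]
ballC [631.9 166.  117.5]
hinge [590.1 166.  202.6]
barend [477.1 166.  185.7]
bar top end [478.4 166.  207.2]
bar bot end [475.7 166.  162.9]
bar bot fr [600.  166.  164.2]
plateL [666.1 166.   79.5]
plateR [484.6 166.   78. ]
176 [[202, 195, 181], [208, 201, 185], [214, 207, 192], [218, 210, 194], [217, 209, 195], [209, 202, 189], [210, 203, 189], [203, 189, 174], [173, 134, 124], [142, 77, 71], [134, 59, 54], [137, 60, 56]] [[146, 59, 54], [140, 56, 53], [133, 55, 51], [130, 54, 51], [129, 55, 50], [125, 56, 51], [122, 54, 50], [122, 54, 50], [125, 55, 52], [134, 57, 52], [136, 60, 57], [137, 73, 69]]
180 [[211, 204, 189], [209, 202, 187], [211, 205, 190], [212, 204, 190], [211, 205, 190], [209, 201, 187], [211, 204, 187], [207, 194, 180], [182, 156, 141], [146, 89, 81], [137, 63, 58], [135, 58, 53]] [[136, 59, 55], [132, 55, 51], [133, 57, 52], [131, 55, 52], [128, 55, 50], [124, 54, 51], [117, 50, 47], [124, 52, 49], [130, 54, 50], [128, 54, 51], [126, 55, 51], [127, 55, 51]]
213 [195, 193, 191, 187, 185, 187, 189, 184, 173, 166, 165, 168, 173, 173, 170, 156, 152, 160, 171, 175, 172, 170, 169, 164, 161, 154, 149, 150, 146, 130, 118, 114, 111, 110, 113, 123]
```

play_rows:
  deltas: [2.5, 0, 10, 0, 0, 0, 0, 2.5, 0, 20, 0, 0, 0, 0, 2.5, 0, 28, 0, 0, 0, 0, 2.5, 0, 32, 0, 0, 0, 0, 2.5, 0, 32, 0, 0, 0, 0]

```text
clock: 9.18
eef_pos: [634.8, 167.5, 148.9]
tool_rot: [3.141, 0.001, 0.002]
force: [-0.3, -0.3, -4.7]
width: 54.8
gripper_force: 65.2
```

play_rows:
  deltas: [0, 0, 2, 0, 0, 0, 0, 0, 0, 4, 0, 0, 0, 0, 0, 0, 6, 0, 0, 0, 0, 0, 0, 8, 0, 0, 0, 0, 0, 0, 8, 0, 0, 0, 0]

```text
clock: 9.8
eef_pos: [634.9, 167.5, 141.1]
tool_rot: [3.141, 0.0, 0.002]
force: [-0.5, 0.1, -4.5]
width: 55.3
gripper_force: 65.3
```

play_rows:
  deltas: [0, 1, 1.5, 0, 0, 0, 0, 0, 1, 3, 0, 0, 0, 0, 0, 1, 4.5, 0, 0, 0, 0, 0, 1, 6, 0, 0, 0, 0, 0, 1, 6, 0, 0, 0, 0]

```text
clock: 10.42
eef_pos: [634.9, 166.5, 135.1]
tool_rot: [3.142, 0.0, 0.002]
force: [1.1, -0.2, -4.8]
width: 55.1
gripper_force: 65.3
```

play_rows:
  deltas: [0, 0, 1.5, 0, 0, 0, 0, 0, 0, 3, 0, 0, 0, 0, 0, 0, 4, 0, 0, 0, 0, 0, 0, 5, 0, 0, 0, 0, 0, 0, 5, 0, 0, 0, 0]

```text
clock: 11.05
eef_pos: [635.0, 166.5, 130.2]
tool_rot: [3.141, 0.0, 0.002]
force: [0.0, 0.2, -5.5]
width: 55.0
gripper_force: 65.3
```

play_rows:
  deltas: [0, 0, 1, 0, 0, 0, 0, 0, 0, 2, 0, 0, 0, 0, 0, 0, 3, 0, 0, 0, 0, 0, 0, 4, 0, 0, 0, 0, 0, 0, 4, 0, 0, 0, 0]

```text
clock: 11.68
eef_pos: [635.0, 166.5, 126.2]
tool_rot: [3.142, 0.0, 0.002]
force: [-0.7, -0.2, -5.7]
width: 55.0
gripper_force: 65.3
```

play_rows:
  deltas: [0, 0, 1, 0, 0, 0, 0, 0, 0, 2, 0, 0, 0, 0, 0, 0, 3, 0, 0, 0, 0, 0, 0, 4, 0, 0, 0, 0, 0, 0, 4, 0, 0, 0, 0]

```text
clock: 12.3
eef_pos: [635.0, 166.5, 122.2]
tool_rot: [3.142, 0.0, 0.002]
force: [-0.4, -0.2, -4.2]
width: 55.1
gripper_force: 65.3
```

play_rows:
  deltas: [0, 0, 1, 0, 0, 0, 0, 0, 0, 2, 0, 0, 0, 0, 0, 0, 3, 0, 0, 0, 0, 0, 0, 3, 0, 0, 0, 0]

```text
clock: 12.8
eef_pos: [635.0, 166.5, 119.2]
tool_rot: [3.142, 0.0, 0.002]
force: [0.2, -0.6, -4.9]
width: 55.2
gripper_force: 65.3
```

play_rows:
  deltas: [0, 0, 1, 0, 0, 0, 0, 0, 0, 2, 0, 0, 0, 0, 0, 0, 2, 0, 0, 0, 0]

```text
clock: 13.18
eef_pos: [635.0, 166.5, 117.2]
tool_rot: [3.142, 0.0, 0.002]
force: [0.4, -0.6, -4.7]
width: 55.4
gripper_force: 65.3
```

play_rows:
  deltas: [0, 0, 1, 0, 0, 0, 0, 0, 0, 2, 0, 0, 0, 0, 0, 0, 2, 0, 0, 0, 0]

```text
clock: 13.55
eef_pos: [635.0, 166.5, 115.2]
tool_rot: [3.142, 0.0, 0.002]
force: [-0.9, 0.2, -4.5]
width: 55.1
gripper_force: 65.3
```

play_rows:
  deltas: [0, 0, 0.7, 0, 0, 0, 0, 0, 0, 1.5, 0, 0, 0, 0, 0, 0, 1.5, 0, 0, 0, 0]

```text
clock: 13.92
eef_pos: [635.0, 166.5, 113.7]
tool_rot: [3.142, 0.0, 0.002]
force: [0.1, -0.3, -5.1]
width: 55.4
gripper_force: 65.3
```

play_rows:
  deltas: [0, 0, 0.5, 0, 0, 0, 0, 0, 0, 1, 0, 0, 0, 0, 0, 0, 1, 0, 0, 0, 0]

```text
clock: 14.3
eef_pos: [635.0, 166.5, 112.8]
tool_rot: [3.142, 0.0, 0.002]
force: [0.6, 0.4, -5.2]
width: 54.9
gripper_force: 65.3
```

play_rows:
  deltas: [0, 0, 0.5, 0, 0, 0, 0, 0, 0, 1, 0, 0, 0, 0, 0, 0, 1, 0, 0, 0, 0]

```text
clock: 14.68
eef_pos: [635.0, 166.5, 111.8]
tool_rot: [3.142, 0.0, 0.002]
force: [0.5, 0.5, -4.1]
width: 55.4
gripper_force: 65.3
```

play_rows:
  deltas: [0, 0, 0.5, 0, 0, 0, 0, 0, 0, 1, 0, 0, 0, 0, 0, 0, 1, 0, 0, 0, 0]

```text
clock: 15.05
eef_pos: [635.0, 166.5, 110.8]
tool_rot: [3.142, 0.0, 0.002]
force: [-0.2, 0.1, -4.6]
width: 55.4
gripper_force: 65.3
```

play_rows:
  deltas: [0, 0, 0.5, 0, 0, 0, 0, 0, 0, 1, 0, 0, 0, 0, 0, 0, 1, 0, 0, 0, 0]

```text
clock: 15.42
eef_pos: [635.1, 166.6, 109.9]
tool_rot: [-3.142, -0.0, 0.002]
force: [-1.3, -0.6, -3.3]
width: 54.9
gripper_force: 65.4
```

play_rows:
  deltas: [0, 0, 0.5, 0, 0, 0, 0, 0, 0, 1, 0, 0, 0, 0, 0, 0, 1, 0, 0, 0, 0]

```text
clock: 15.8
eef_pos: [635.2, 166.6, 109.7]
tool_rot: [-3.141, -0.0, 0.002]
force: [-3.8, -0.9, 4.8]
width: 55.2
gripper_force: 66.3
```

play_rows:
  deltas: [0, 0, 0.5, 0, 0, 0, 0, 0, 0, 1, 0, 0, 0, 0, 0, 0, 1, 0, 0, 0, 0]

```text
clock: 16.18
eef_pos: [635.2, 166.6, 109.6]
tool_rot: [-3.141, -0.001, 0.002]
force: [-5.4, -0.9, 11.1]
width: 55.2
gripper_force: 67.3
```

play_rows:
  deltas: [0, 0, 0.5, 0, 0, 0, 0, 0, 0, 1, 0, 0, 0, 0, 0, 0, 1, 0, 0, 0, 0]

```text
clock: 16.55
eef_pos: [635.2, 166.6, 109.5]
tool_rot: [-3.141, -0.001, 0.002]
force: [-7.1, -1.9, 16.0]
width: 55.1
gripper_force: 68.0
```

play_rows:
  deltas: [-0.5, 0, -1.3, 0, 0, 0, 0, -1, 0, -1.3, 0, 0, 0, 0, -1, 0, -1.3, 0, 0, 0, 0]

```text
clock: 16.92
eef_pos: [635.2, 166.6, 109.6]
tool_rot: [-3.141, -0.003, 0.002]
force: [-2.3, -1.3, 7.3]
width: 55.1
gripper_force: 66.7
```

```bash
python3 - <<'E'
from h import *
s=read_state();print(s['clock'],s['eef_pos'],s['force'],s['torque'])
a,cs=grab('side');np.save('side3.npy',a);
im=cv2.resize(a[110:260,180:330],(560,560),interpolation=cv2.INTER_CUBIC);save('c4',im)
E
```

```text
16.925 [635.16227588 166.58814303 109.59241237] [-2.34494377 -1.29484831  7.29931753] [-0.22002151  0.35442025  0.01431521]
```

View pics/c4.png

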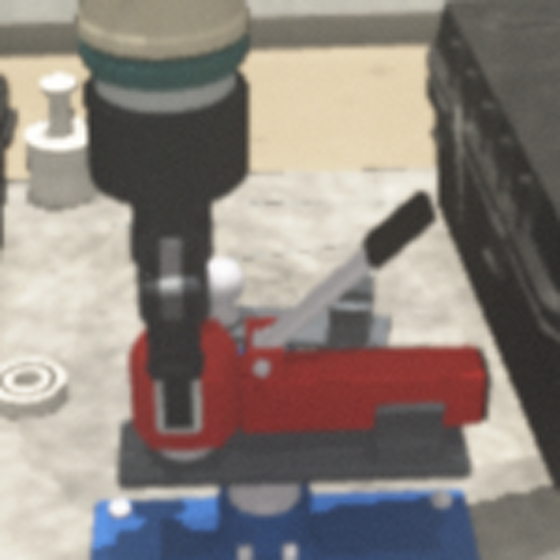

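The picture shows the cup over the ball (neck visible at (182,452)), the drawbar between the saddle cheeks at (410,430) and the lever still raised. I hold at about 12 N.

play_rows:
  deltas: [0, 0, 0.1, 0, 0, 0, 0, 0, 0, 0.1, 0, 0, 0, 0, 0, 0, 0.1, 0, 0, 0, 0, 0, 0, 0.1, 0, 0, 0, 0, 0, 0, 0.1, 0, 0, 0, 0, 0, 0, 0.1, 0, 0, 0, 0]

```text
clock: 17.73
eef_pos: [635.2, 166.6, 109.6]
tool_rot: [-3.141, -0.003, 0.002]
force: [-1.5, -0.9, 9.1]
width: 55.0
gripper_force: 66.8
```

play_rows:
  deltas: [0, 0, -0.4, 0, 0, 0, 0, 0, 0, -0.8, 0, 0, 0, 0, 0, 0, -0.8, 0, 0, 0, 0]

```text
clock: 18.1
eef_pos: [635.1, 166.6, 109.6]
tool_rot: [-3.141, -0.002, 0.002]
force: [-1.1, -0.4, 6.0]
width: 55.2
gripper_force: 66.4
```

play_rows:
  deltas: [0, 0, 0, 0, 0, 0, 0.75, 0, 0, 0, 0, 0, 0, 0.9, 0, 0, 0, 0, 0, 0, 1, 0, 0, 0, 0, 0, 0, 1, 0, 0, 0, 0, 0, 0, 1]

```text
clock: 18.73
eef_pos: [634.0, 166.6, 108.8]
tool_rot: [-3.142, 0.0, 0.002]
force: [-1.4, -0.8, -0.3]
width: 85.1
gripper_force: 0.0
```

play_rows:
  deltas: [0, 0, -10, 0, 0, 0, 1, 0, 0, -30, 0, 0, 0, 1, 0, 0, -70, 0, 0, 0, 1, 0, 0, -120, 0, 0, 0, 1, 0, 0, -160, 0, 0, 0, 1, 0, 0, -180, 0, 0, 0, 1, 0, 0, -180, 0, 0, 0, 1]

```text
clock: 19.6
eef_pos: [635.1, 166.8, 291.4]
tool_rot: [-3.14, -0.005, 0.002]
force: [0.4, 0.1, -0.1]
width: 85.4
gripper_force: 0.0
```

```bash
python3 - <<'E'
from h import *
s=read_state();print(s['clock'],s['eef_pos'],s['tool_rot'],s['force'])
a,cs=grab('side');w,ci=grab('wrist');np.save('side4.npy',a);np.save('w7.npy',w);np.save('w7T.npy',ci['T'])
save('c5',np.hstack([cv2.resize(a[110:260,180:330],(400,400),interpolation=cv2.INTER_CUBIC),cv2.resize(w[100:,60:344],(400,400))]))
E
```

```text
19.6 [635.12848298 166.78801378 291.42777183] [-3.14022422e+00 -4.66803779e-03  1.73768462e-03] [ 0.35473174  0.13491485 -0.08172146]
```

View pics/c5.png

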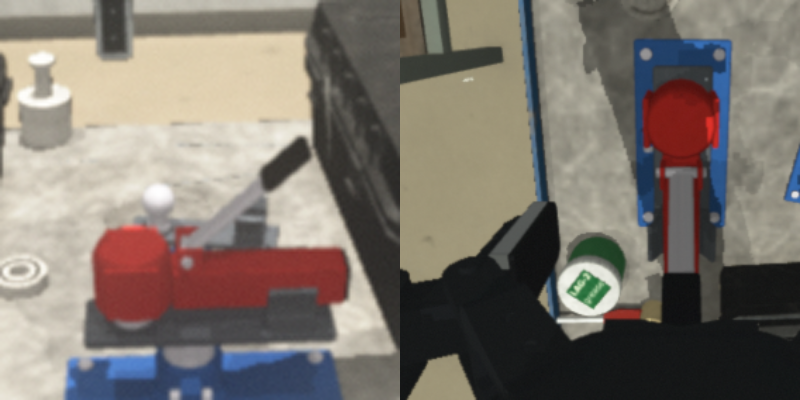

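Side half: the head is seated, the cup on the ball at (130,275), the drawbar in the saddle and the lever up to (300,150). Wrist half: the head is aligned with the stand and the paddle is at (682,298), on the drawbar's line. Next I work out the lever's geometry and close the fingers.

```bash
python3 - <<'E'
from h import *
cs=camera_info('side');ci=camera_info('wrist');ci['T']=np.load('w7T.npy')
def ony(c,uv,y):
    o,d=ray(c,uv);return o+d*(y-o[1])/d[1]
f=lambda x,y:((x+.5)*.375-.5+180,(y+.5)*.375-.5+110)
for n,p in [('hinge',(187,262)),('tipTop',(303,140)),('tipBot',(308,158)),('padLowTop',(262,176)),('padLowBot',(268,192)),('cupTopL',(97,240)),('barTopEnd',(345,253)),('barbotend',(347,300))]: print(n,ony(cs,f(*p),166).round(1))
a=np.load('w7.npy');m,_,_=red(a)
for v in range(150,260,10):
    u=np.where(m[v,200:320])[0]
    if len(u): print(v,u[0]+200,u[-1]+200,onz(ci,(200+(u[0]+u[-1])/2.,v),140).round(1))
k=lambda x,y:(60+(x-400+.5)*.71-.5,100+(y+.5)*.71-.5)
print('pad',onz(ci,k(682,274),190).round(1),onz(ci,k(682,298),205).round(1))
E
```

```text
hinge [592.1 166.  127.9]
tipTop [513.8 166.  221.9]
tipBot [509.9 166.  208.2]
padLowTop [540.6 166.  195.5]
padLowBot [536.2 166.  182.8]
cupTopL [654.2 166.  148.8]
barTopEnd [480.7 166.  131. ]
barbotend [476.9 166.   90.3]
160 247 272 [659.8 166.9 140. ]
170 233 285 [649.6 167.4 140. ]
180 233 285 [639.3 167.4 140. ]
190 233 285 [628.7 167.3 140. ]
200 233 285 [618.  167.3 140. ]
210 247 272 [607.  166.8 140. ]
220 245 273 [595.8 167.3 140. ]
230 245 274 [584.5 166.7 140. ]
240 247 272 [572.8 166.7 140. ]
250 247 272 [561.  166.6 140. ]
pad [538.3 166.1 190. ] [530.3 166.1 205. ]
```

play_rows:
  deltas: [-25, 0, 10, 0, 0, 0, 0, -50, 0, 30, 0, 0, 0, 0, -80, 0, 50, 0, 0, 0, 0, -88, 0, 62, 0, 0, 0, 0, -88, 0, 62, 0, 0, 0, 0, -88, 0, 62, 0, 0, 0, 0]

```text
clock: 20.45
eef_pos: [546.6, 166.3, 226.7]
tool_rot: [3.141, -0.0, 0.001]
force: [0.2, 0.1, -0.7]
width: 0.4
gripper_force: 0.0
```

play_rows:
  deltas: [0, 0, 8, 0, 0, 0, 0, 0, 0, 14, 0, 0, 0, 0, 0, 0, 17, 0, 0, 0, 0, 0, 0, 17, 0, 0, 0, 0]

```text
clock: 20.95
eef_pos: [545.9, 166.3, 209.5]
tool_rot: [3.141, 0.0, 0.002]
force: [0.3, -0.0, -0.1]
width: -0.2
gripper_force: 0.0
```

play_rows:
  deltas: [0, 0, 2, 0, 0, 0, 0, 0, 0, 4, 0, 0, 0, 0, 0, 0, 6, 0, 0, 0, 0, 0, 0, 6, 0, 0, 0, 0]

```text
clock: 21.45
eef_pos: [546.0, 166.3, 203.7]
tool_rot: [3.141, 0.0, 0.002]
force: [0.1, -0.6, 0.6]
width: 0.1
gripper_force: 0.0
```

play_rows:
  deltas: [0, 0, 1.5, 0, 0, 0, 0, 0, 0, 3, 0, 0, 0, 0, 0, 0, 4.5, 0, 0, 0, 0, 0, 0, 6, 0, 0, 0, 0, 0, 0, 6, 0, 0, 0, 0]

```text
clock: 22.08
eef_pos: [546.9, 166.5, 198.3]
tool_rot: [-3.141, -0.002, 0.002]
force: [0.6, -0.4, 3.9]
width: -0.3
gripper_force: 1.6
```

play_rows:
  deltas: [-4, 0, 3.5, 0, 0, 0, 0, -7.5, 0, 7, 0, 0, 0, 0, -10, 0, 10.5, 0, 0, 0, 0, -12.5, 0, 14, 0, 0, 0, 0]

```text
clock: 22.58
eef_pos: [534.0, 166.4, 183.7]
tool_rot: [-3.141, -0.001, 0.002]
force: [5.3, -0.2, 1.5]
width: -0.1
gripper_force: 2.0
```

play_rows:
  deltas: [-2, 0, 3.5, 0, 0, 0, 0, -4.5, 0, 7, 0, 0, 0, 0, -6, 0, 11, 0, 0, 0, 0, -8, 0, 15, 0, 0, 0, 0]

```text
clock: 23.08
eef_pos: [525.3, 166.4, 168.5]
tool_rot: [3.142, 0.0, 0.002]
force: [4.6, 0.6, 3.1]
width: -0.0
gripper_force: 1.9
```

play_rows:
  deltas: [-1, 0, 3.5, 0, 0, 0, 0, -2.5, 0, 7, 0, 0, 0, 0, -4, 0, 11, 0, 0, 0, 0, -5, 0, 15, 0, 0, 0, 0]

```text
clock: 23.58
eef_pos: [520.5, 166.4, 153.6]
tool_rot: [-3.142, -0.0, 0.002]
force: [2.9, 0.1, 3.3]
width: 0.1
gripper_force: 1.9
```

play_rows:
  deltas: [-1, 0, 2, 0, 0, 0, 0, -1, 0, 4, 0, 0, 0, 0, -1, 0, 6, 0, 0, 0, 0, -1, 0, 6, 0, 0, 0, 0]

```text
clock: 24.08
eef_pos: [518.8, 166.3, 147.4]
tool_rot: [3.141, 0.002, 0.002]
force: [1.3, 0.7, 1.0]
width: 0.1
gripper_force: 0.7
```

play_rows:
  deltas: [0, 0, 1, 0, 0, 0, 0, 0, 0, 2, 0, 0, 0, 0, 0, 0, 2, 0, 0, 0, 0]

```text
clock: 24.45
eef_pos: [518.7, 166.3, 145.5]
tool_rot: [3.141, 0.002, 0.002]
force: [-0.3, 0.1, 3.1]
width: -0.1
gripper_force: 1.4
```

play_rows:
  deltas: [0, 0, 1, 0, 0, 0, 0, 0, 0, 1.5, 0, 0, 0, 0, 0, 0, 1.5, 0, 0, 0, 0]

```text
clock: 24.82
eef_pos: [519.1, 166.2, 144.1]
tool_rot: [3.141, 0.001, 0.002]
force: [-1.0, 0.6, 2.0]
width: -0.0
gripper_force: 0.7
```

play_rows:
  deltas: [0, 0, 0.5, 0, 0, 0, 0, 0, 0, 1, 0, 0, 0, 0, 0, 0, 1, 0, 0, 0, 0]

```text
clock: 25.2
eef_pos: [519.5, 166.3, 143.7]
tool_rot: [3.142, 0.0, 0.002]
force: [-3.8, 0.1, 7.4]
width: 0.1
gripper_force: 3.7
```

play_rows:
  deltas: [0, 0, 0.5, 0, 0, 0, 0, 0, 0, 1, 0, 0, 0, 0, 0, 0, 1, 0, 0, 0, 0]

```text
clock: 25.58
eef_pos: [519.5, 166.3, 143.5]
tool_rot: [-3.141, -0.0, 0.002]
force: [-5.1, -0.1, 13.8]
width: 0.0
gripper_force: 7.0
```

play_rows:
  deltas: [0, 0, 0, 0, 0, 0, 0, 0, 0, 0, 0, 0, 0, 0]

```text
clock: 25.82
eef_pos: [519.5, 166.3, 143.5]
tool_rot: [-3.141, -0.0, 0.002]
force: [-4.9, -0.3, 14.3]
width: 0.2
gripper_force: 7.0
```

At the stop: 14 N with no further travel, at the expected closed height. I retract and check by numbers.

play_rows:
  deltas: [0, 0, -3, 0, 0, 0, 0, 0, 0, -15, 0, 0, 0, 0, 0, 0, -50, 0, 0, 0, 0, 0, 0, -100, 0, 0, 0, 0, 0, 0, -140, 0, 0, 0, 0, 0, 0, -150, 0, 0, 0, 0, 0, 0, -150, 0, 0, 0, 0]

```text
clock: 26.7
eef_pos: [519.8, 166.3, 292.7]
tool_rot: [-3.141, -0.001, 0.002]
force: [0.7, 0.1, -0.5]
width: -0.3
gripper_force: 0.0
```

```bash
python3 - <<'E'
from h import *
a,cs=grab('side');b=np.load('side4.npy');s=read_state();print(s['eef_pos'],s['force'])
# expected lever/paddle pixels when closed (y=166): top of paddle 70..110 from hinge
P=[[594.5-r,166,144.5] for r in (72,90,108,112)];q=proj(cs,P);print(q.round(1))
for u,v in q.round().astype(int): print(u,v,[a[v+k,u].tolist() for k in range(-8,10,2)])
print('old paddle place now',[a[v,u].tolist() for u,v in [(285,170),(290,167),(292,165)]],'before',b[167,290])
m1=red(a)[0]>0;m0=red(b)[0]>0
for m in (m0,m1):
    m[:150]=0;m[:, :205]=0;m[250:]=0;m[:,330:]=0
    ys,xs=np.where(m);print(xs.min(),xs.max(),ys.min(),ys.max(),m.sum())
E
```

```text
[519.13433975 166.07605475 291.64631624] [-1.22556249 -1.02551508  0.44694146]
[[287.1 199.2]
 [296.7 198.9]
 [306.4 198.6]
 [308.5 198.5]]
287 199 [[197, 190, 176], [205, 197, 185], [210, 203, 190], [216, 208, 197], [203, 197, 194], [198, 192, 194], [197, 192, 192], [147, 130, 130], [121, 54, 51]]
297 199 [[203, 195, 181], [213, 207, 194], [181, 176, 163], [71, 68, 63], [52, 50, 49], [53, 49, 49], [55, 51, 49], [55, 47, 45], [109, 51, 47]]
306 199 [[203, 197, 183], [214, 207, 192], [189, 180, 168], [59, 56, 54], [50, 47, 46], [52, 48, 46], [51, 47, 46], [54, 44, 43], [106, 47, 46]]
309 199 [[65, 62, 56], [104, 99, 90], [130, 124, 112], [88, 83, 77], [67, 64, 60], [53, 51, 49], [51, 49, 47], [57, 52, 49], [85, 62, 58]]
old paddle place now [[228, 224, 209], [231, 227, 213], [229, 224, 209]] before [54 52 48]
216 309 195 228 1831
216 309 195 228 1302
```

The paddle lies flat along the drawbar (dark band at rows 197–205, equally high at columns 297 and 306), and the head has not moved.

```bash
python3 -c "
from cell import *
print(finish_job())"
```

```text
the job is handed in; nothing more can be done
None
```

The hitch head is coupled and handed in at about 27 s of the 72 s: seated with about 13 N for 0.75 s (a brief peak of about 21 N on first contact, over your 20 N but under the 30 N failure limit), the lever pressed home with 14 N, and the arm clear of everything; the hand-in returned no verdict.

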